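Square the wax blank in its carrier and lift the carrier from its dock

ROBOT

A 6-joint arm with a two-finger parallel gripper is mounted at the origin on a cart in front of the work surface, level with it; the furniture and walls round the work are solid. World frame = base frame: x ahead of the robot, y to its left, z up, the work surface at z = 0. Lengths are in m, angles in rad, forces in N, time in s.
With the tool pointing down it reaches from about 0.275 to 0.775 m from the base axis. Payload 14.6 kg.
Tool frame: the origin (TCP) lies between the finger pads; the fingertips stand tip_extent ahead of it and the grasp point (between the pads) lies 8 mm behind it (tip_extent is the distance from the TCP to the fingertips, in m); x points along the fingers, y is the direction in which the jaws open and shut, and the axes are right-handed (so a half turn about x gives the same grasp; the last joint's range is limited). The gripper opens to 85 mm and grips with 20 to 120 N. Pads are 22 mm wide; open, the fingers measure 114 mm over their backs; the gripper's body (76 mm by 85 mm) begins 54 mm behind the grasp point. The pads swing forward as they close: fully open they stand 13 mm farther back than shut.
Start: joints at [-1.413, 0.263, -0.048, 1.259, 0, 1.415], TCP at [0.162, -0.5, 0.242] pointing down, gripper open.
Joint ranges: [-2.65, 2.65], [-0.89, 1.7], [-1.18, 1.37], [-2.13, 2.11], [-1.35, 1.29], [-3.14, 3.14]. Speed limits (rad/s): [1.89, 1.89, 2.57, 2.79, 3.14, 3.14].

INTERFACE

Orientations are given as a unit quaternion [x, y, z, w].
In Python, from workcell import state, camera, calibration, close_job, tip_extent gives the robot as it stands. The module is installed in compiled form; this text tells all that it offers.
- The arm moves only by the tool step_arm, never from a script. Its arguments are lists of equal length, an entry for each row: "delta_pos": the shift along the tool's x, y, z each as a share of 0.2 m, from -1 to 1, a list of three; "turn": the turn, a rotation vector about the tool's x, y, z each as a share of 180 degrees, from -1 to 1, a list of three. A call has 1 to 20 rows; each row is the pose to reach, as a shift and turn from the pose commanded when the call began, along the tool's axes at that moment, turning the shorter way round; what a row does not reach only later rows make up. A row lasts 1/10 s, in which the tool goes at most 50 mm and 8.59 degrees, less where a joint would pass 70% of its speed; a pose out of reach is approached as far as the arm can. A call with a number of a shift or a turn outside -1 to 1 is refused whole. A call with a gripper value outside its range is refused whole. "gripper" is the opening in per cent of the stroke, from 0 (shut) to 100 (fully open), set as the call begins (left out, the last holds). The fingers move at their own pace and stop on an object; "grip_force" is the grip in N (left out, the last holds). Time passes only in rows, so rows that repeat a pose let the fingers close. It gives the time, the measured TCP pose, the force and the opening at its end, in the units of the state.
- state(): the state, without advancing time (a new reading comes with each control period).
- camera(name): name is "side" or "top"; returns the picture (384x512x3 uint8, blue, green, red); there is no depth.
- calibration(name): a dict with "vfov" (degrees; the focal length in pixels is half the picture's height over the tangent of half this angle, whatever the lens; pixels are square), "cx", "cy" (the principal point, pixels), "R" (3x3) and "t" (3): a world point X has camera coordinates R X + t. Camera axes: x right, y down, z forward; pixel columns grow to the right and rows downward; lengths in m; the calibration is good to about 2 mm. A picture is of the moment at which its call begins. calibration takes no time and is no camera call.
- close_job(): hands the job in, once; it reports no verdict.
The state is a dict: "t": time; "qpos": joint angles; "dq": joint speeds; "tau": joint torques, N m; "tool_pos": TCP position; "tcp_rot": TCP orientation; "wrist_force": force on the tool from outside, world axes, zero at the start; "wrist_torque": the same for the moment, N m; "opening": finger opening in m.
Only numpy, scipy, OpenCV 4.12 (cv2) and the standard library are available. Lean on these libraries where they do the work, as an engineer would, in place of code of your own. Each camera call takes 0.05 s, during which the arm holds its last target. There are 200 camera calls.

TASK

The green wax block lies askew on the aluminium carrier that is latched in its grey dock: push it square and flush into the corner of the carrier's two dark fences. Then pinch the carrier's two orange side catches fully in, lift the carrier level out of the dock with the block still snug in the corner, and finish while holding it there, at least 8 cm above its seat, still gripped. Leave the blue wax block, the green ring and the jar where they stand.

Things in the scene. Friction and masses are not known exactly. Their poses are not given: they have to be found in the camera images.
- cassette: Aluminium carrier, 90 mm long (own x, -58 to +32 mm), 49 mm wide (own y, -24.5 to +24.5), about 0.2 kg, loose but latched in the dock. Origin: on its seating face, midway between the catches; z up. The flat bed under the block is at z = +24 mm; dark fences stand on its +x and +y sides, the other two sides are open. Keels and catch hooks reach 15 mm below the origin. Grip it only by the catches.
- end_fence (a point): Foot of the end fence's inner face, at (27.5, 0, 24) mm in the carrier's frame. The fence is dark steel, 4.5 mm thick, 10 mm high, square to the carrier's x, as wide as the bed.
- side_fence (a point): Foot of the side fence's inner face, at (0, 20.5, 24) mm in the carrier's frame. The fence is dark steel, 4 mm thick, 10 mm high, square to the carrier's y, as long as the bed.
- press_left (a point): Centre of the outer face of the orange +y catch when out, (0, +32, +10) mm in the carrier's frame; does not move with the catch. The catch stands out under the bed, 26 mm long in x, 16 mm high (carrier z +2 to +18). The two are 64 mm across when out, 52 mm when fully in; then the carrier can be lifted straight up by them. Beside them there is free room for fingertips to 19 mm below the carrier's origin.
- press_right (a point): Centre of the outer face of the orange -y catch when out, (0, -32, +10) mm in the carrier's frame; the mirror image of the other. A pinch of 30 N or more brings both home and carries the carrier.
- catch_left (a joint): Travel of the +y catch towards the middle, m: 0 out (hooked under the dock's lip), 0.006 fully in; it springs back out, 3 N to start it and 6.6 N fully in. It unhooks at about 0.004.
- catch_right (a joint): Travel of the -y catch towards the middle, the same way.
- dock: Grey dock, fixed to the bench: foot plate 124 x 84 x 8 mm with a slotted seat 98 x 46 mm on it, whose top, 28 mm above the bench, carries the carrier. Origin: centre of its underside, on the bench; z up; its x and y axes are those of the latched carrier. It stands to the left of the blue tray; a long lamp head hangs low over that tray (keep clear of it).
- wax_block: Sawn block of green wax, 42 (own x) x 55 (own y) x 24 mm high, about 0.06 kg. Origin: centre of its underside; z up. It lies on the carrier's bed with its 55 mm length roughly along the carrier's x (own x roughly along the carrier's +y), up to 20 mm short of flush in x and 12 mm in y, turned by up to 0.2 rad. Flush in the corner its origin is at (0, -0.5, 24) mm in the carrier's frame.
- blue_wax: Bystander: block of hard blue wax, 50 x 75 x 28 mm; origin: centre of its underside.
- green_ring: Bystander: small green wax ring, 24 x 28 x 8 mm; origin: centre of its underside.
- talc_jar: Bystander: white jar with a blue cap, 39 mm across, 62 mm high; origin: centre of its underside.

How it is judged:
On the way, in this order (a step that is already met when the one before it is completed fails the run):
1. the green block is square and flush in the fence corner, the carrier still seated and latched in the dock (x of wax_block in the frame of cassette between -0.0025 and 0.0025 m and y of wax_block in the frame of cassette between -0.003 and 0.002 m and angle between the x axis of wax_block and the y axis of cassette, either way round below 0.06 rad and z of wax_block in the frame of cassette between 0.021 and 0.027 m and z of cassette in the frame of dock below 0.032 m and value of joint each of catch_left, catch_right below 0.002 m), for 0.2 s.
2. both catches are pinched in and the carrier is lifted free (value of joint each of catch_left, catch_right above 0.0045 m and z of cassette in the frame of dock above 0.098 m and contact force between the fingers and cassette above 5 N and contact force between cassette and dock below 0.1 N and angle between cassette's own z axis and vertical below 0.17 rad), for 0.2 s.
At the end, for the whole second after the job is handed in: The carrier is held still between the fingers with both catches in by more than 4.5 mm, at least 7 cm above its seat, tilted less than 0.17 rad and clear of the dock; the green block lies on its bed within 2.5 mm and 0.06 rad of flush in the fence corner (all of step 2 and x of wax_block in the frame of cassette between -0.0025 and 0.0025 m and y of wax_block in the frame of cassette between -0.003 and 0.002 m and angle between the x axis of wax_block and the y axis of cassette, either way round below 0.06 rad and z of wax_block in the frame of cassette between 0.021 and 0.027 m and linear speed of cassette below 0.03 m/s); the arm keeps its last pose, push and grip.
It fails at once if the blue wax block is moved by more than 3 cm (distance of blue_wax from where it was at the start of the episode above 0.03 m).
It fails at once if the green ring is moved by more than 3 cm (distance of green_ring from where it was at the start of the episode above 0.03 m).
It fails at once if the jar is moved by more than 3 cm (distance of talc_jar from where it was at the start of the episode above 0.03 m).
It also fails if it takes over 58 s, if anything falls off the work surface, if the arm or the gripper's body presses on something with over 40 N, if the wrist force passes 120 N, or if a joint passes its speed limit or range.

## Working session

There is one attempt and no reset: what is moved stays moved. The work goes in short steps, Python scripts to look and compute and a tool call to move; the robot and the scene stay as the last step left them, time stands still between calls to the robot, and variables do not carry over. Pictures are saved under pics/ and viewed, about 8 in all and at most 12, crops included, and the job is handed in when it is done.

Besides the shell and the picture viewer there is one more tool, called after "Call:" as name(argument=value, ...), one argument or row to a line, values as JSON. step_arm: Moves the arm, as the interface text tells. Shift numbers are shares of 0.2 m and turn numbers shares of 180 degrees, none past 1 either way. Its arguments: {"type":"object","properties":{"delta_pos":{"type":"array"},"turn":{"type":"array"},"gripper":{"type":"number"},"grip_force":{"type":"number"}},"required":["delta_pos","turn"]}

```bash
mkdir -p pics
python3 - <<'E'
from workcell import *
import cv2
print(state()); print(tip_extent)
for n in("side","top"):
    print(n,calibration(n)); cv2.imwrite(f"pics/{n}0.png",camera(n))
E
```

```text
{'t': 0.0, 'qpos': array([-1.41327384e+00,  2.63537006e-01, -4.88934709e-02,  1.25942696e+00,
        1.37794652e-05,  1.41551778e+00]), 'dq': array([-1.31508290e-03, -6.12005208e-04, -4.75755885e-04,  3.01029638e-04,
       -4.35282294e-05, -8.65390628e-04]), 'tau': array([-9.16378576e-05, -6.37605429e+01,  3.84563935e+01,  1.36277889e-02,
       -2.56529511e-04,  3.24456357e-05]), 'tool_pos': array([ 0.16152494, -0.49926938,  0.24183375]), 'tcp_rot': array([ 0.69848044,  0.1105167 , -0.69847153,  0.10976637]), 'wrist_force': array([ 0.17186077, -0.06628711,  0.13197003]), 'wrist_torque': array([ 0.03999234, -0.02017471, -0.02032979]), 'opening': 0.0852406991350439}
0.011
side {'vfov': 47.55538422560347, 'cx': 263.66661343611963, 'cy': 191.49227287338672, 'R': array([[-0.99676652, -0.07889499, -0.01523415],
       [-0.02077276,  0.43615826, -0.89963018],
       [ 0.07762081, -0.89640479, -0.43638682]]), 't': array([0.60841863, 0.02441009, 0.95497678])}
top {'vfov': 57.87294332398458, 'cx': 262.057913914336, 'cy': 194.74951183111637, 'R': array([[ 0.00878044, -0.99992046, -0.00905415],
       [-0.99287849, -0.00764211, -0.11888611],
       [ 0.11880746,  0.01003355, -0.99286661]]), 't': array([0.13637702, 0.60683606, 0.82469858])}
```

View pics/side0.png

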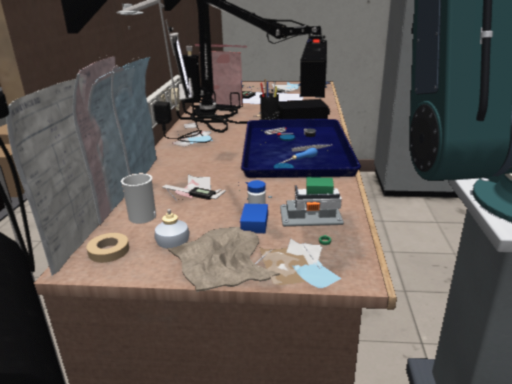

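View pics/top0.png

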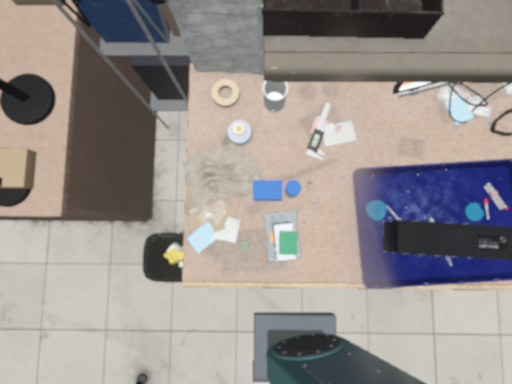

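The side view shows the dock at about (312,208), the jar at (257,190), the blue block at (254,217) and the ring at (325,240). In the top view the dock is at about (282,237) with its long axis near world x, and the block at (288,243). I'll zoom in on both.

```bash
cat > h.py <<'E'
import numpy as np, cv2
from workcell import *
def cal(n):
    c=calibration(n); f=192/np.tan(np.radians(c["vfov"]/2)); return c,f
def proj(n,P):
    c,f=cal(n); p=np.atleast_2d(P)@np.array(c["R"]).T+c["t"]
    return np.c_[c["cx"]+f*p[:,0]/p[:,2], c["cy"]+f*p[:,1]/p[:,2]]
def ray(n,uv,z):
    c,f=cal(n); R=np.array(c["R"]); o=-R.T@c["t"]; uv=np.atleast_2d(uv).astype(float)
    d=np.c_[(uv[:,0]-c["cx"])/f,(uv[:,1]-c["cy"])/f,np.ones(len(uv))]@R
    return o+d*((z-o[2])/d[:,2])[:,None]
def avg(n,k=4): return np.mean([camera(n).astype(float) for _ in range(k)],0).astype(np.uint8)
E
python3 - <<'E'
from h import *
t=cv2.imread("pics/top0.png"); s=cv2.imread("pics/side0.png")
a=cv2.resize(t[205:270,255:310],None,fx=9,fy=9,interpolation=cv2.INTER_CUBIC)
b=cv2.resize(s[170:230,272:350],None,fx=9,fy=9,interpolation=cv2.INTER_CUBIC)
cv2.imwrite("pics/ta.png",a); cv2.imwrite("pics/sa.png",b)
E
```

```text
(no output)
```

View pics/ta.png

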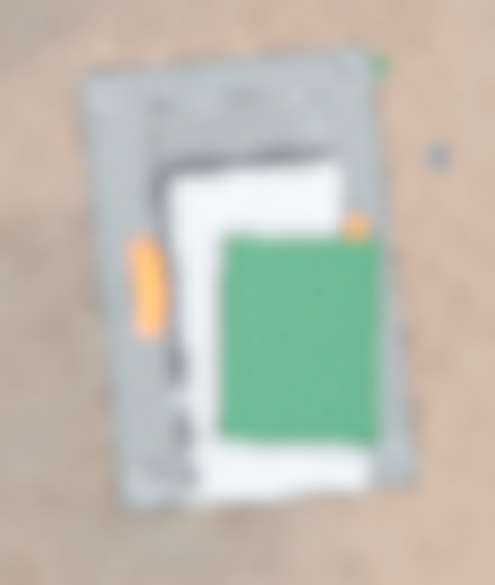

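View pics/sa.png

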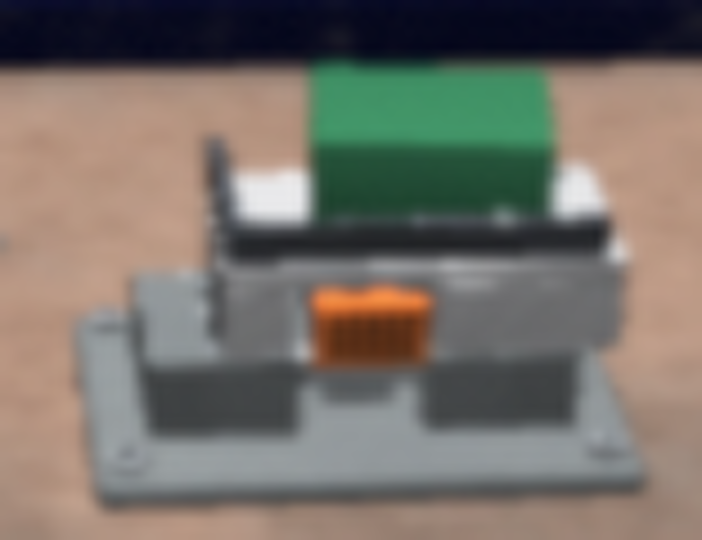

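The top crop shows fences on the upper (+x world) and left (+y world) sides, so the carrier's axes are close to the world axes, with a small positive yaw. The block sits right and below of the corner, and the orange catches are at crop (148,287) and (357,228). Next I'll measure these.

```bash
cat > m.py <<'E'
from h import *
def masks(n,im,box):
    x0,y0,x1,y1=box; k=8
    c=cv2.resize(im[y0:y1,x0:x1],None,fx=k,fy=k,interpolation=cv2.INTER_CUBIC)
    h=cv2.cvtColor(c,cv2.COLOR_BGR2HSV)
    def uv(p): return (np.asarray(p,float)+.5)/k-.5+[x0,y0]
    return c,h,uv
def big(m):
    cs,_=cv2.findContours(m.astype(np.uint8),cv2.RETR_EXTERNAL,cv2.CHAIN_APPROX_NONE)
    return max(cs,key=cv2.contourArea)[:,0,:]
def rect(pts):  # metric rect -> centre, size, angle
    r=cv2.minAreaRect((pts[:,:2]*1000).astype(np.float32)); return r
E
python3 - <<'E'
from m import *
for n in("top","side"):
    c,f=cal(n); R=np.array(c["R"]); print(n,"cam",(-R.T@c["t"]).round(3),f)
t=avg("top",4); cv2.imwrite("pics/t1.png",t)
s=avg("side",4); cv2.imwrite("pics/s1.png",s)
c,h,uv=masks("top",t,(255,203,312,272))
H,S,V=[h[...,i].astype(int) for i in range(3)]
print("S wood",np.median(S[:,:40]),"grey",S[30*8//2,30*8//2], S[10*8,22*8])
g=(H>50)&(H<90)&(S>70)
og=(H>5)&(H<22)&(S>110)
wood=(S>45)&(H<22)&~og
fp=~wood
fp=cv2.morphologyEx(fp.astype(np.uint8),cv2.MORPH_OPEN,np.ones((25,25)))
print("foot",rect(ray("top",uv(big(fp)),.008)))
print("block top",rect(ray("top",uv(big(g)),.076)))
n_,l,st,ce=cv2.connectedComponentsWithStats(og.astype(np.uint8))
for i in range(1,n_):
    if st[i,4]>200: print("orange",st[i],ray("top",uv(ce[i]),.046).round(4))
c,h,uv=masks("side",s,(272,170,350,232))
H,S,V=[h[...,i].astype(int) for i in range(3)]
og=(H>3)&(H<20)&(S>170)
p=big(og); r=cv2.minAreaRect(p.astype(np.float32)); print("side orange px",r, uv(r[0]))
print("top-left/right bottom", ray("side",uv(cv2.boxPoints(r)),.038).round(4), "ctr", ray("side",uv(r[0]),.038))
for nm,im,cn in(("blue",t,"top"),):
    hh=cv2.cvtColor(im,cv2.COLOR_BGR2HSV); 
    m=(hh[...,0]>100)&(hh[...,0]<125)&(hh[...,1]>120); m[:, 330:]=0; m[:170]=0
    for q in [x[:,0,:] for x in cv2.findContours(m.astype(np.uint8),0,1)[0] if len(x)>10]: print("blue",rect(ray("top",q,.03)))
E
```

```text
top cam [0.503 0.133 0.892] 347.28472493392604
side cam [0.533 0.893 0.448] 435.78172203267576
S wood 38.0 grey 14 9
foot ((503.0342712402344, 99.75759887695312), (173.0340118408203, 119.85026550292969), 0.6501665711402893)
block top ((489.78802490234375, 79.63603210449219), (38.52516174316406, 50.00714111328125), 89.1053695678711)
orange [ 124  237   21   66 1006] [[0.5042 0.118  0.046 ]]
side orange px ((329.8871154785156, 288.6938781738281), (57.15727615356445, 95.04232025146484), 88.78113555908203) [312.79838943 205.64923477]
top-left/right bottom [[0.5137 0.0971 0.038 ]
 [0.4894 0.0948 0.038 ]
 [0.4902 0.1257 0.038 ]
 [0.5137 0.128  0.038 ]] ctr [[0.50174809 0.11165077 0.038     ]]
blue ((624.6722412109375, 65.10841369628906), (31.307037353515625, 33.989017486572266), 63.591209411621094)
blue ((618.6476440429688, 129.17147827148438), (45.48361587524414, 65.2979965209961), 0.4200647473335266)
```

Run:
```python
from m import *
t=cv2.imread("pics/t1.png"); s=cv2.imread("pics/s1.png")
c,h,uv=masks("top",t,(255,203,312,272))
H,S,V=[h[...,i].astype(int) for i in range(3)]
lab=cv2.cvtColor(c,cv2.COLOR_BGR2LAB).astype(int)
b=lab[...,1]-128+lab[...,2]-128
print(np.percentile(b[:,:30],[5,50,95]), b[12*8,25*8])
thr=(np.median(b[:,:30])+b[12*8,25*8])/2
fp=cv2.morphologyEx((b<thr).astype(np.uint8),cv2.MORPH_CLOSE,np.ones((25,25)))
fp=cv2.morphologyEx(fp,cv2.MORPH_OPEN,np.ones((31,31)))
p=big(fp); r=rect(ray("top",uv(p),.008)); print("foot",r)
# per-side lines
w=ray("top",uv(p),.008)[:,:2]*1000; ce=np.array(r[0]);
a=r[2] if r[1][0]>r[1][1] else r[2]-90
R=lambda d:np.array([[np.cos(np.radians(d)),np.sin(np.radians(d))],[-np.sin(np.radians(d)),np.cos(np.radians(d))]])
q=(w-ce)@R(a).T; L,W=max(r[1])/2,min(r[1])/2
for nm,i,sg in(("+x",0,1),("-x",0,-1),("+y",1,1),("-y",1,-1)):
    lim=(L,W)[i]; oth=(W,L)[i]
    m=(abs(q[:,i]*sg-lim)<6)&(abs(q[:,1-i])<.8*oth)
    pf=np.polyfit(q[m,1-i],q[m,i],1); print(nm,"offset",pf[1].round(2),"tilt deg",np.degrees(pf[0]).round(2),"n",m.sum())
print("base angle",a)
# white bed
wt=(V>215)&(S<30); wp=big(wt); print("white",rect(ray("top",uv(wp),.052)))
cv2.drawContours(c,[p.reshape(-1,1,2)],-1,(0,0,255),1); cv2.drawContours(c,[wp.reshape(-1,1,2)],-1,(255,0,0),1)
cv2.imwrite("pics/tc.png",c)
```

```text
[10. 12. 15.] -4
foot ((505.7093505859375, 90.54402160644531), (124.4884262084961, 83.93323516845703), 5.4072065353393555)
+x offset 61.62 tilt deg -0.57 n 210
-x offset -61.41 tilt deg -1.38 n 214
+y offset 40.93 tilt deg 0.25 n 258
-y offset -41.12 tilt deg 0.79 n 316
base angle 5.4072065353393555
white ((491.5247497558594, 87.13380432128906), (86.48158264160156, 47.88374328613281), 5.092790603637695)
```

View pics/tc.png

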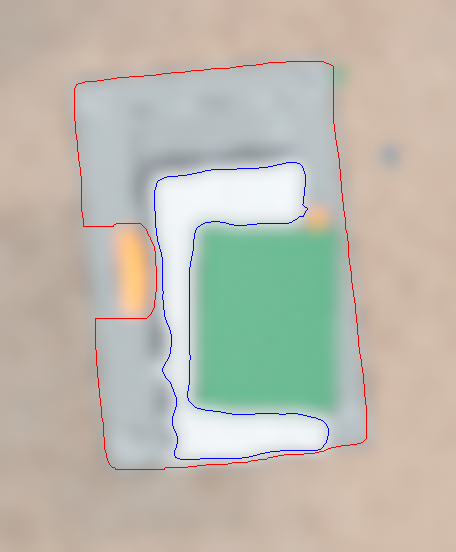

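The measured foot plate is 124.5 x 83.9 mm, which matches the given size. Its centre is (0.5057, 0.0905) and its yaw about 6.1°. The block is about 17 mm short in x and 9 mm in y, turned about -7° from the carrier. My plan is to shut the fingers, push +y and then +x with the fingertips low, then pinch. First I'll work out the moves.

```bash
cat > plan.py <<'E'
from h import *
from scipy.spatial.transform import Rotation as Ro
D=np.array([.5057,.0905,0]); YAW=np.radians(6.1)
C=Ro.from_euler('z',YAW)
def go(cx,cy,z,flip=1):
    """target TCP: carrier x,y (mm), world z (mm) -> shares"""
    s=state(); T=Ro.from_quat(s["tcp_rot"])
    P=D+C.apply([cx/1e3,cy/1e3,0]); P[2]=z/1e3
    y=C.apply([0,1,0])*flip; x=np.array([0,0,-1.]); tgt=Ro.from_matrix(np.c_[x,y,np.cross(x,y)])
    d=T.inv().apply(P-s["tool_pos"])/.2; r=(T.inv()*tgt).as_rotvec()/np.pi
    print("tgt",P.round(4),"dpos",d.round(4),"turn",r.round(4)); return d,r
def where():
    s=state(); q=C.inv().apply(s["tool_pos"]-D)*1e3
    print("t",s["t"],"carrier mm",q.round(2),"F carrier",C.inv().apply(s["wrist_force"]).round(2),"open",s["opening"])
E
python3 - <<'E'
from plan import *
T=Ro.from_quat(state()["tcp_rot"]); print(T.as_matrix().round(3))
go(-17,-58,150,1);go(-17,-58,150,-1); where()
for P in ([.32,-.2,.242],[.4,0,.2]): print(T.inv().apply(np.array(P)-state()["tool_pos"])/.2)
# lamp extent
print(ray("top",[[385,222],[385,257]],.25),ray("top",[[385,222],[385,257]],.4))
E
```

```text
[[-0.     0.308 -0.951]
 [ 0.    -0.951 -0.308]
 [-1.    -0.    -0.   ]]
tgt [0.495 0.031 0.15 ] dpos [ 0.4614 -2.0109 -2.4025] turn [-0.9343 -0.     -0.    ]
tgt [0.495 0.031 0.15 ] dpos [ 0.4614 -2.0109 -2.4025] turn [ 0.0657 -0.      0.    ]
t 0.5 carrier mm [-404.9  -550.1   242.24] F carrier [-0.43  0.11  0.18] open 0.08543928064822898
[ 0.00132387 -1.18106669 -1.2146582 ]
[ 0.21139316 -2.00942379 -1.90298618]
[[ 0.53144616 -0.08734902  0.25      ]
 [ 0.46795234 -0.08524335  0.25      ]] [[ 0.52488051 -0.03594452  0.4       ]
 [ 0.4762172  -0.03433068  0.4       ]]
```

Call:
step_arm(
  delta_pos=[
    [0,-1,-1],
    [0,-1,-1],
    [0,-1,-1],
    [0,-1,-1],
    [0,-1,-1],
    [0,-1,-1],
    [0,-1,-1],
    [0,-1,-1],
    [0,-1,-1],
    [0,-1,-1],
    [0,-1,-1],
    [0,-1,-1],
    [0,-1,-1],
    [0,-1,-1],
    [0,-1,-1],
    [0,-1,-1],
    [0,-1,-1],
    [0,-1,-1],
    [0,-1,-1],
    [0,-1,-1],
  ],
  turn=[
    [-0.934,0,0],
    [-0.934,0,0],
    [-0.934,0,0],
    [-0.934,0,0],
    [-0.934,0,0],
    [-0.934,0,0],
    [-0.934,0,0],
    [-0.934,0,0],
    [-0.934,0,0],
    [-0.934,0,0],
    [-0.934,0,0],
    [-0.934,0,0],
    [-0.934,0,0],
    [-0.934,0,0],
    [-0.934,0,0],
    [-0.934,0,0],
    [-0.934,0,0],
    [-0.934,0,0],
    [-0.934,0,0],
    [-0.934,0,0],
  ],
  gripper=0,
  grip_force=20,
)

```text
t: 2.5
tool_pos: [0.2903, -0.2477, 0.2423]
tcp_rot: [-0.039, 0.706, 0.039, 0.706]
wrist_force: [-0.2, 0.6, -0.1]
opening: -0.0002
```

Run:
```python
from plan import *
s=state(); print(s["qpos"].round(3), s["tool_pos"], s["opening"], tip_extent)
go(-17,-58,150)
```

```text
[-0.921  0.016 -0.35   1.205 -0.    -1.032] [ 0.29029394 -0.24769504  0.24234805] -0.00017213726641523722 0.011
tgt [0.495 0.031 0.15 ] dpos [0.4616 1.2714 1.1718] turn [0.0015 0.     0.0001]
```

Call:
step_arm(
  delta_pos=[
    [0,0.25,0.1],
    [0,0.5,0.2],
    [0,0.75,0.3],
    [0,1,0.4],
    [0,1,0.4],
    [0.2,1,0.65],
    [0.4,1,0.9],
    [0.4,1,1],
    [0.4,1,1],
  ],
  turn=[
    [0,0,0],
    [0,0,0],
    [0,0,0],
    [0,0,0],
    [0,0,0],
    [0,0,0],
    [0,0,0],
    [0,0,0],
    [0,0,0],
  ],
)

```text
t: 3.4
tool_pos: [0.471, -0.0272, 0.1595]
tcp_rot: [-0.037, 0.707, 0.038, 0.705]
wrist_force: [0.1, -0.1, 1.1]
opening: 0.0
```

Run:
```python
from plan import *
where(); go(-17,-58,100); go(-17,-58,69)
```

```text
t 3.4 carrier mm [ -47.   -113.35  159.47] F carrier [ 0.05 -0.09  1.07] open 3.9700135540403936e-05
tgt [0.495 0.031 0.1  ] dpos [0.2973 0.2764 0.1507] turn [ 0.0001 -0.0007 -0.0003]
tgt [0.495 0.031 0.069] dpos [0.4523 0.2762 0.1511] turn [ 0.0001 -0.0007 -0.0003]
```

Call:
step_arm(
  delta_pos=[
    [0.1,0.2,0.1],
    [0.2,0.276,0.151],
    [0.3,0.276,0.151],
    [0.4,0.276,0.151],
    [0.452,0.276,0.151],
    [0.452,0.276,0.151],
    [0.452,0.276,0.151],
  ],
  turn=[
    [0,0,0],
    [0,0,0],
    [0,0,0],
    [0,0,0],
    [0,0,0],
    [0,0,0],
    [0,0,0],
  ],
)

```text
t: 4.1
tool_pos: [0.4926, 0.0301, 0.0726]
tcp_rot: [-0.037, 0.706, 0.037, 0.706]
wrist_force: [-0.2, -0.4, 0.6]
opening: -0.0001
```

Run:
```python
from plan import *
where()
s=camera("side"); t=camera("top")
a=cv2.resize(s[150:225,265:365],None,fx=5,fy=5,interpolation=cv2.INTER_CUBIC)
b=cv2.resize(t[200:275,255:325],None,fx=5,fy=5,interpolation=cv2.INTER_CUBIC)[:375]
cv2.imwrite("pics/p1.png",np.hstack([a,b])[:, :800])
```

```text
t 4.1 carrier mm [-19.49 -58.64  72.58] F carrier [-0.25 -0.41  0.62] open -5.9000891249810645e-05
```

View pics/p1.png

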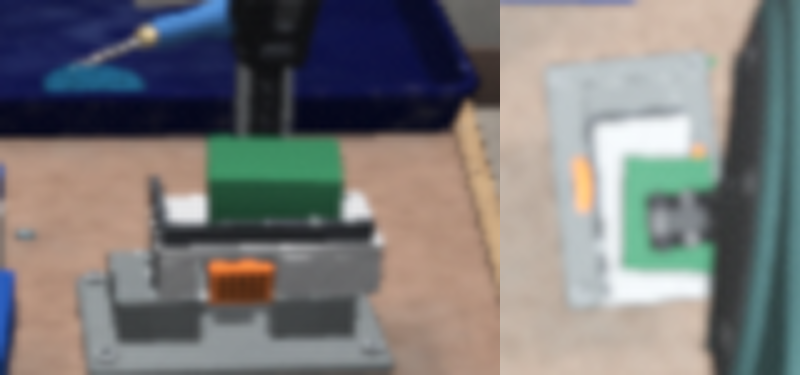

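Call:
step_arm(
  delta_pos=[
    [0,0,0],
    [0,0.02,0],
    [0,0.04,0],
    [0,0.055,0],
    [0,0.07,0],
    [0,0.08,0],
    [0,0.09,0],
    [0,0.095,0],
    [0,0.1,0],
    [0,0.1,0],
    [0,0.1,0],
  ],
  turn=[
    [0,0,0],
    [0,0,0],
    [0,0,0],
    [0,0,0],
    [0,0,0],
    [0,0,0],
    [0,0,0],
    [0,0,0],
    [0,0,0],
    [0,0,0],
    [0,0,0],
  ],
)

```text
t: 5.3
tool_pos: [0.4904, 0.0502, 0.0719]
tcp_rot: [-0.037, 0.706, 0.037, 0.706]
wrist_force: [1.6, -0.2, -0.0]
opening: 0.0002
```

Run:
```python
from plan import *
where()
```

```text
t 5.3 carrier mm [-19.55 -38.49  71.93] F carrier [ 1.59 -0.42 -0.01] open 0.00018198032567843085
```

Call:
step_arm(
  delta_pos=[
    [0.015,0,0],
    [0.015,0.005,0],
    [0.015,0.01,0],
    [0.015,0.01,0],
    [0.015,0.01,0],
  ],
  turn=[
    [0,0,0],
    [0,0,0],
    [0,0,0],
    [0,0,0],
    [0,0,0],
  ],
)

```text
t: 5.8
tool_pos: [0.4902, 0.0522, 0.069]
tcp_rot: [-0.037, 0.706, 0.037, 0.706]
wrist_force: [2.6, -2.8, 3.4]
opening: -0.0
```

Call:
step_arm(
  delta_pos=[
    [0,0.005,0],
    [0,0.005,0],
    [0,0.005,0],
  ],
  turn=[
    [0,0,0],
    [0,0,0],
    [0,0,0],
  ],
)

```text
t: 6.1
tool_pos: [0.4903, 0.0531, 0.069]
tcp_rot: [-0.037, 0.706, 0.037, 0.706]
wrist_force: [2.9, -5.5, 2.4]
opening: -0.0001
```

Run:
```python
from plan import *
where()
```

```text
t 6.1 carrier mm [-19.32 -35.57  69.03] F carrier [ 2.34 -5.76  2.39] open -9.036430355742841e-05
```

Call:
step_arm(
  delta_pos=[
    [0,0.005,0],
    [0,0.01,0],
    [0,0.01,0],
    [0,0.01,0],
  ],
  turn=[
    [0,0,0],
    [0,0,0],
    [0,0,0],
    [0,0,0],
  ],
)

```text
t: 6.5
tool_pos: [0.4904, 0.0538, 0.0693]
tcp_rot: [-0.038, 0.706, 0.036, 0.706]
wrist_force: [1.7, -14.7, 6.6]
opening: 0.0
```

Run:
```python
from m import *
from plan import *
where()
s=avg("side",3); c,h,uv=masks("side",s,(272,165,350,232))
H,S,V=[h[...,i].astype(int) for i in range(3)]
g=(H>50)&(H<90)&(S>70); p=big(g)
cv2.imwrite("pics/p2.png",c)
```

```text
t 6.5 carrier mm [-19.16 -34.84  69.31] F carrier [  0.17 -14.78   6.62] open 7.349229013101079e-06
```

View pics/p2.png

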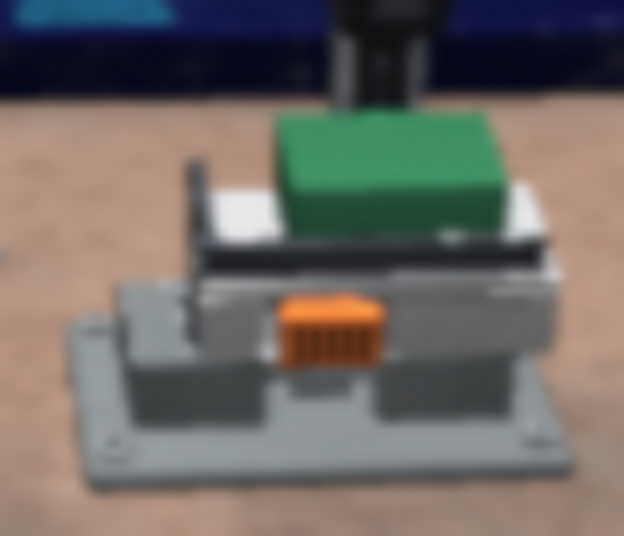

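The block now lies against the side fence: its front edge is parallel to the fence, and the force rose stiffly to 15 N. I'll retreat and go round to the -x face.

Call:
step_arm(
  delta_pos=[
    [0,-0.05,0],
    [0,-0.1,0],
    [-0.1,-0.1,0],
    [-0.2,-0.1,0],
    [-0.2,-0.1,0],
    [-0.2,-0.05,-0.1],
    [-0.2,0.05,-0.2],
    [-0.2,0.165,-0.265],
    [-0.2,0.165,-0.265],
    [-0.2,0.165,-0.265],
    [-0.2,0.165,-0.265],
  ],
  turn=[
    [0,0,0],
    [0,0,0],
    [0,0,0],
    [0,0,0],
    [0,0,0],
    [0,0,0],
    [0,0,0],
    [0,0,0],
    [0,0,0],
    [0,0,0],
    [0,0,0],
  ],
)

```text
t: 7.75
tool_pos: [0.434, 0.082, 0.1086]
tcp_rot: [-0.037, 0.706, 0.037, 0.706]
wrist_force: [0.4, -0.4, -0.0]
opening: -0.0
```

Run:
```python
from plan import *
where(); go(-70,-1,68)
```

```text
t 7.75 carrier mm [-72.22  -0.83 108.59] F carrier [ 0.4  -0.4  -0.01] open -4.305960910555138e-05
tgt [0.4362 0.0821 0.068 ] dpos [ 0.203  -0.0008  0.0112] turn [-0.0004 -0.     -0.    ]
```

Call:
step_arm(
  delta_pos=[
    [0.1,0,0.01],
    [0.2,0,0.01],
    [0.203,0,0.01],
    [0.203,0,0.03],
    [0.203,0,0.05],
    [0.203,0,0.07],
    [0.203,0,0.085],
    [0.203,0,0.1],
    [0.203,0,0.115],
    [0.203,0,0.125],
    [0.203,0,0.135],
    [0.203,0,0.14],
    [0.203,0,0.14],
    [0.203,0,0.14],
  ],
  turn=[
    [0,0,0],
    [0,0,0],
    [0,0,0],
    [0,0,0],
    [0,0,0],
    [0,0,0],
    [0,0,0],
    [0,0,0],
    [0,0,0],
    [0,0,0],
    [0,0,0],
    [0,0,0],
    [0,0,0],
    [0,0,0],
  ],
)

```text
t: 9.15
tool_pos: [0.4614, 0.0854, 0.0683]
tcp_rot: [-0.037, 0.706, 0.037, 0.706]
wrist_force: [0.6, 0.4, -0.1]
opening: -0.0001
```

Run:
```python
from plan import *
where()
```

```text
t 9.15 carrier mm [-44.58  -0.37  68.29] F carrier [ 0.61  0.3  -0.12] open -0.00010893790835934589
```

Call:
step_arm(
  delta_pos=[
    [0,0,0.01],
    [0,0,0.015],
    [0,0,0.02],
    [0,0,0.02],
    [0,0,0.02],
  ],
  turn=[
    [0,0,0],
    [0,0,0],
    [0,0,0],
    [0,0,0],
    [0,0,0],
  ],
)

```text
t: 9.65
tool_pos: [0.4654, 0.0858, 0.0683]
tcp_rot: [-0.037, 0.706, 0.037, 0.706]
wrist_force: [0.4, 1.0, -0.3]
opening: -0.0004
```

Call:
step_arm(
  delta_pos=[
    [0,0,0.005],
    [0,0,0.01],
    [0,0,0.01],
    [0,0,0.01],
  ],
  turn=[
    [0,0,0],
    [0,0,0],
    [0,0,0],
    [0,0,0],
  ],
)

```text
t: 10.05
tool_pos: [0.467, 0.0859, 0.0682]
tcp_rot: [-0.037, 0.706, 0.037, 0.706]
wrist_force: [-5.4, -2.0, 1.9]
opening: -0.0001
```

Run:
```python
from plan import *
where()
```

```text
t 10.05 carrier mm [-38.94  -0.42  68.2 ] F carrier [-5.63 -1.43  1.86] open -0.0001082534311643507
```

Contact came at x = -38.9, where I expected -38.5. I'll push one more small step, then look.

Call:
step_arm(
  delta_pos=[
    [0,0,0.005],
    [0,0,0.008],
    [0,0,0.008],
    [0,0,0.008],
  ],
  turn=[
    [0,0,0],
    [0,0,0],
    [0,0,0],
    [0,0,0],
  ],
)

```text
t: 10.45
tool_pos: [0.4681, 0.086, 0.0681]
tcp_rot: [-0.037, 0.707, 0.037, 0.706]
wrist_force: [-8.4, -2.9, 6.5]
opening: -0.0
```

Run:
```python
from plan import *
where()
```

```text
t 10.45 carrier mm [-37.88  -0.44  68.14] F carrier [-8.69 -1.99  6.48] open -6.557772371251429e-06
```

Call:
step_arm(
  delta_pos=[
    [0,0,-0.05],
    [0,0,-0.12],
    [-0.2,0,-0.2],
    [-0.4,0,-0.4],
    [-0.5,0,-0.6],
    [-0.5,0,-0.6],
    [-0.5,0,-0.6],
  ],
  turn=[
    [0,0,0],
    [0,0,0],
    [0,0,0],
    [0,0,0],
    [0,0,0],
    [0,0,0],
    [0,0,0],
  ],
  gripper=100,
)

```text
t: 11.15
tool_pos: [0.3497, 0.0735, 0.169]
tcp_rot: [-0.037, 0.705, 0.037, 0.707]
wrist_force: [0.2, -0.2, -0.4]
opening: 0.0855
```

Run:
```python
from m import *
from plan import *
where(); go(0,0,130)
t=avg("top",3); c,h,uv=masks("top",t,(255,203,312,272))
H,S,V=[h[...,i].astype(int) for i in range(3)]
r=rect(ray("top",uv(big((H>50)&(H<90)&(S>70))),.076)); print("block",r)
print("in carrier",C.inv().apply(np.array([r[0][0]/1e3,r[0][1]/1e3,0])-D)*1e3)
s=avg("side",2); c2=cv2.resize(s[165:232,272:350],None,fx=5,fy=5,interpolation=cv2.INTER_CUBIC)
c=cv2.resize(c,None,fx=.6,fy=.6); k=np.zeros((max(len(c),len(c2)),c.shape[1]+c2.shape[1],3),np.uint8)
k[:len(c),:c.shape[1]]=c; k[:len(c2),c.shape[1]:]=c2; cv2.imwrite("pics/p3.png",k)
```

```text
t 11.15 carrier mm [-156.89   -0.28  169.  ] F carrier [ 0.13 -0.19 -0.4 ] open 0.08547501158730146
tgt [0.5057 0.0905 0.13  ] dpos [0.1975 0.0023 0.7838] turn [-0.0004  0.001   0.0001]
block ((507.9245300292969, 90.25416564941406), (52.10771560668945, 40.35914993286133), 4.598006725311279)
in carrier [ 2.18581126 -0.48083004  0.        ]
```

View pics/p3.png

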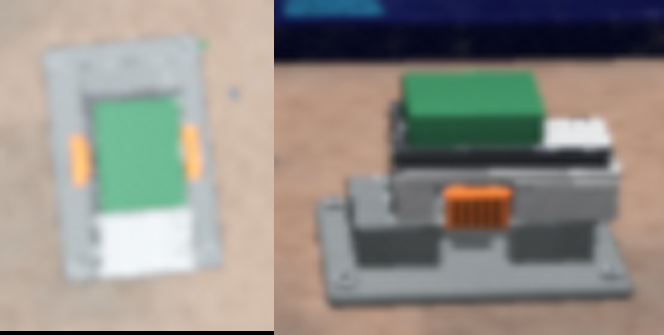

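The block appears seated in the corner, with both catches visible. I'll use the two catches to refine the grip centre and check the block's pose.

Run:
```python
from m import *
from plan import *
t=avg("top",6); c,h,uv=masks("top",t,(255,203,312,272))
H,S,V=[h[...,i].astype(int) for i in range(3)]
og=(H>5)&(H<22)&(S>75)
n_,l,st,ce=cv2.connectedComponentsWithStats(og.astype(np.uint8)); q=[]
for i in range(1,n_):
    if st[i,4]>300:
        p=np.argwhere(l==i)[:,::-1]; w=ray("top",uv(p),.046)[:,:2]*1000
        print("orange",w.mean(0),w.min(0),w.max(0)); q.append((w.min(0)+w.max(0))/2)
q=np.array(q); d=q[0]-q[1]; print("mid",q.mean(0),"dist",np.hypot(*d),"yaw",np.degrees(np.arctan2(-d[0],d[1])))
# white bed remaining and green edge: straight edge fits of the green top
g=(H>50)&(H<90)&(S>70); w=ray("top",uv(big(g)),.076)[:,:2]*1000
r=rect(w); ce=np.array(r[0]); a=np.radians(5.5); B=np.array([[np.cos(a),np.sin(a)],[-np.sin(a),np.cos(a)]])
v=(w-ce)@B.T
for nm,i,sg,L,O in(("+x",0,1,26,20),("-x",0,-1,26,20),("+y",1,1,20,26),("-y",1,-1,20,26)):
    m=(v[:,i]*sg>L-4)&(abs(v[:,1-i])<.75*O); f=np.polyfit(v[m,1-i],v[m,i],1); print(nm,f[1].round(2),"yaw",(5.5+np.degrees(f[0])*(1 if i else -1)).round(2))
wt=(V>215)&(S<30); ww=ray("top",uv(big(wt)),.052)[:,:2]*1000; print("white",rect(ww))
go(0,0,130)
```

```text
orange [509.25640048  62.26906073] [496.50570181  57.89284614] [521.7468573   67.22741614]
orange [504.64125084 118.10292211] [492.42057609 112.84785613] [516.44121359 123.20561956]
mid [506.7785872   90.29343449] dist 55.664989866556986 yaw -175.16130739365892Traceback (most recent call last):
  File "<stdin>", line 17, in <module>
    raise TypeError("expected non-empty vector for x")
TypeError: expected non-empty vector for x
```

The catch midpoint is (0.5068, 0.0903) with yaw about 4.9°. The block centre is about 1 mm from flush at yaw 4.6°, so it is seated. I'll refine the frame and go over it for the pinch.

```bash
sed -i 's/^D=.*/D=np.array([.5066,.0904,0]); YAW=np.radians(5.2)/' plan.py
python3 - <<'E'
from plan import *
go(0,0,140)
E
```

```text
tgt [0.5066 0.0904 0.14  ] dpos [0.1403 0.0013 0.789 ] turn [ 0.0047 -0.0001 -0.    ]
```

Call:
step_arm(
  delta_pos=[
    [0,0,0.2],
    [0,0,0.4],
    [0,0,0.6],
    [0.05,0,0.75],
    [0.14,0.001,0.789],
    [0.14,0.001,0.789],
    [0.14,0.001,0.789],
    [0.14,0.001,0.789],
  ],
  turn=[
    [0.005,0,0],
    [0.005,0,0],
    [0.005,0,0],
    [0.005,0,0],
    [0.005,0,0],
    [0.005,0,0],
    [0.005,0,0],
    [0.005,0,0],
  ],
)

```text
t: 12.5
tool_pos: [0.5061, 0.0903, 0.1411]
tcp_rot: [-0.032, 0.706, 0.032, 0.707]
wrist_force: [0.2, -0.0, 0.9]
opening: 0.0857
```

Run:
```python
from plan import *
where(); go(0,0,60); go(0,0,28)
```

```text
t 12.5 carrier mm [-5.1000e-01 -2.0000e-02  1.4114e+02] F carrier [ 0.18 -0.03  0.94] open 0.08572193742015814
tgt [0.5066 0.0904 0.06  ] dpos [4.057e-01 1.000e-04 2.300e-03] turn [-0.0003  0.0002  0.    ]
tgt [0.5066 0.0904 0.028 ] dpos [5.657e-01 1.000e-04 2.200e-03] turn [-0.0003  0.0002  0.    ]
```

Descending in stages so I can watch the force.

Call:
step_arm(
  delta_pos=[
    [0.1,0,0],
    [0.2,0,0],
    [0.28,0,0],
    [0.34,0,0],
    [0.4,0,0],
    [0.4,0,0],
  ],
  turn=[
    [0,0,0],
    [0,0,0],
    [0,0,0],
    [0,0,0],
    [0,0,0],
    [0,0,0],
  ],
)

```text
t: 13.1
tool_pos: [0.5057, 0.0903, 0.0601]
tcp_rot: [-0.032, 0.707, 0.032, 0.706]
wrist_force: [-0.0, 0.5, 0.7]
opening: 0.0851
```

Call:
step_arm(
  delta_pos=[
    [0.04,0,0],
    [0.08,0,0],
    [0.12,0,0],
    [0.16,0,0],
    [0.16,0,0],
    [0.16,0,0],
    [0.16,0,0],
  ],
  turn=[
    [0,0,0],
    [0,0,0],
    [0,0,0],
    [0,0,0],
    [0,0,0],
    [0,0,0],
    [0,0,0],
  ],
)

```text
t: 13.8
tool_pos: [0.5067, 0.0904, 0.0285]
tcp_rot: [-0.032, 0.706, 0.032, 0.707]
wrist_force: [0.1, 0.4, 0.0]
opening: 0.0853
```

Run:
```python
from plan import *
where(); s=camera("side"); cv2.imwrite("pics/p4.png",cv2.resize(s[140:235,265:365],None,fx=6,fy=6,interpolation=cv2.INTER_CUBIC))
```

```text
t 13.8 carrier mm [ 0.13 -0.05 28.5 ] F carrier [0.15 0.38 0.01] open 0.08528013423936474
```

View pics/p4.png

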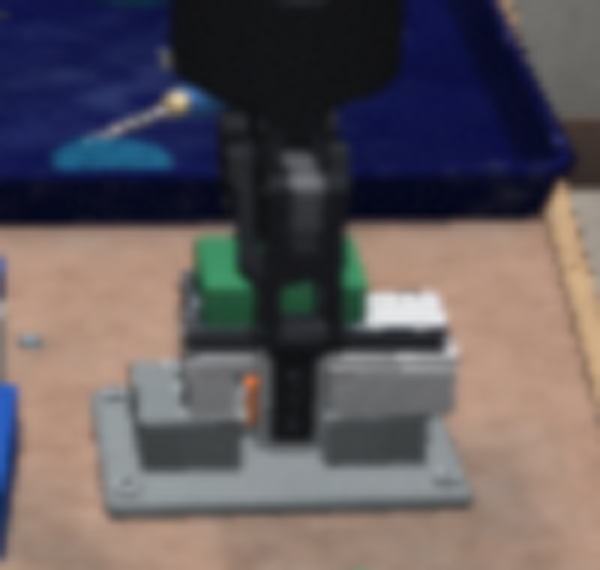

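The finger covers the left catch, centred to within about 2 mm, and nothing is touching (force about 0). Pinching at 60 N.

Call:
step_arm(
  delta_pos=[
    [0,0,0],
    [0,0,0],
    [0,0,0],
    [0,0,0],
    [0,0,0],
    [0,0,0],
    [0,0,0],
    [0,0,0],
    [0,0,0],
    [0,0,0],
  ],
  turn=[
    [0,0,0],
    [0,0,0],
    [0,0,0],
    [0,0,0],
    [0,0,0],
    [0,0,0],
    [0,0,0],
    [0,0,0],
    [0,0,0],
    [0,0,0],
  ],
  gripper=0,
  grip_force=60,
)

```text
t: 14.85
tool_pos: [0.5074, 0.0891, 0.0296]
tcp_rot: [-0.033, 0.706, 0.03, 0.707]
wrist_force: [-2.9, -11.6, 20.3]
opening: 0.0505
```

Run:
```python
from plan import *
where()
```

```text
t 14.85 carrier mm [ 0.71 -1.38 29.56] F carrier [ -3.92 -11.25  20.33] open 0.05045001700359322
```

Call:
step_arm(
  delta_pos=[
    [-0.005,-0.007,0],
    [-0.01,-0.007,0],
    [-0.01,-0.007,0],
    [-0.01,-0.007,0],
  ],
  turn=[
    [0,0,0],
    [0,0,0],
    [0,0,0],
    [0,0,0],
  ],
)

```text
t: 15.25
tool_pos: [0.507, 0.0887, 0.0303]
tcp_rot: [-0.032, 0.706, 0.031, 0.707]
wrist_force: [1.9, -6.1, -0.0]
opening: 0.0502
```

Run:
```python
from plan import *
where()
```

```text
t 15.25 carrier mm [ 0.2  -1.73 30.27] F carrier [ 1.33 -6.24 -0.03] open 0.05018791554537098
```

Call:
step_arm(
  delta_pos=[
    [-0.01,-0.004,0],
    [-0.03,-0.004,0],
    [-0.05,-0.004,0],
    [-0.075,-0.004,0],
    [-0.1,-0.004,0],
    [-0.125,-0.004,0],
    [-0.15,-0.004,0],
    [-0.175,-0.004,0],
    [-0.2,-0.004,0],
    [-0.23,-0.004,0],
    [-0.26,-0.004,0],
    [-0.29,-0.004,0],
    [-0.32,-0.004,0],
    [-0.35,-0.004,0],
    [-0.38,-0.004,0],
    [-0.41,-0.004,0],
    [-0.44,-0.004,0],
    [-0.46,-0.004,0],
    [-0.475,-0.004,0],
    [-0.48,-0.004,0],
  ],
  turn=[
    [0,0,0],
    [0,0,0],
    [0,0,0],
    [0,0,0],
    [0,0,0],
    [0,0,0],
    [0,0,0],
    [0,0,0],
    [0,0,0],
    [0,0,0],
    [0,0,0],
    [0,0,0],
    [0,0,0],
    [0,0,0],
    [0,0,0],
    [0,0,0],
    [0,0,0],
    [0,0,0],
    [0,0,0],
    [0,0,0],
  ],
)

```text
t: 17.25
tool_pos: [0.5068, 0.0881, 0.1265]
tcp_rot: [-0.032, 0.706, 0.032, 0.706]
wrist_force: [-0.0, 0.2, -3.2]
opening: 0.0501
```

Call:
step_arm(
  delta_pos=[
    [0,0,0],
    [0,0,0],
    [0,0,0],
    [0,0,0],
    [0,0,0],
  ],
  turn=[
    [0,0,0],
    [0,0,0],
    [0,0,0],
    [0,0,0],
    [0,0,0],
  ],
)

```text
t: 17.75
tool_pos: [0.5067, 0.0882, 0.1262]
tcp_rot: [-0.032, 0.706, 0.032, 0.706]
wrist_force: [-0.0, -0.7, -4.0]
opening: 0.0499
```

Run:
```python
from plan import *
where(); s=camera("side"); t=camera("top")
a=cv2.resize(s[90:240,240:370],None,fx=4,fy=4,interpolation=cv2.INTER_CUBIC)
b=cv2.resize(t[200:275,235:310],None,fx=3.5,fy=3.5,interpolation=cv2.INTER_CUBIC)
k=np.zeros((600,800,3),np.uint8); k[:,:520]=a; k[:len(b),520:520+b.shape[1]]=b
cv2.imwrite("pics/p5.png",k)
```

```text
t 17.75 carrier mm [ -0.13  -2.24 126.18] F carrier [-0.07 -0.67 -3.96] open 0.049939336508240645
```

View pics/p5.png

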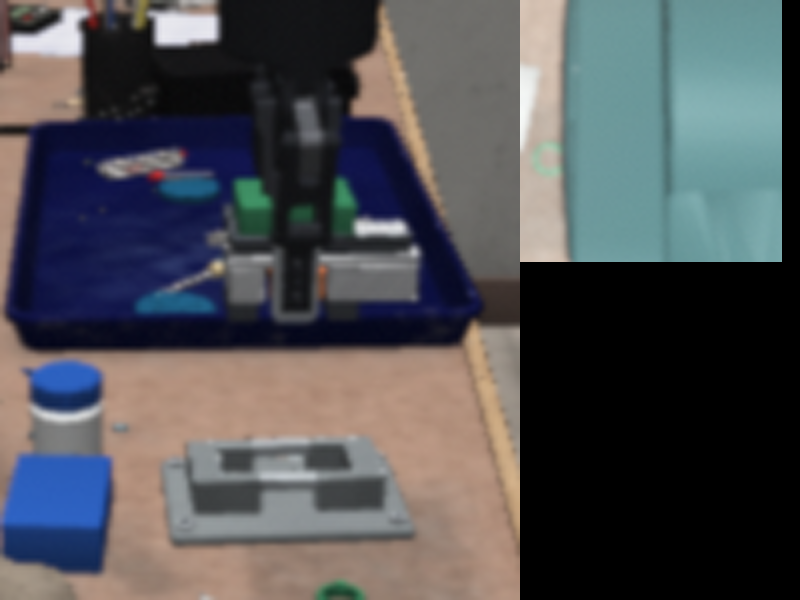

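The carrier hangs level and clear of the dock. The block is still against both fences, and the jar, blue block and ring are in place. Handing in.

Run:
```python
from plan import *
where(); print(close_job()); where()
```

```text
t 17.85 carrier mm [-9.0000e-02 -2.2500e+00  1.2621e+02] F carrier [ 0.66 -0.07 -3.49] open 0.05013450144741234
the job is handed in; nothing more can be done
None
the job is handed in; nothing more can be done
```

I pushed the green block flush against the side fence and then the end fence, using the shut fingers. I then pinched both catches at 60 N, lifted the carrier about 96 mm straight up, and handed the job in at t = 17.9 s while still holding it. No verdict was reported.

- **Block in the corner:** before the pinch, the top view put the block about 1 mm from flush and about 0.3° off the line of the catches. The push against the side fence rose stiffly to about 15 N. The push against the end fence rose more softly, to about 9 N. After the lift I checked the block only by eye in the side view, where it still looked snug; the arm hid it from the top camera.
- **Carrier and grip:** the finger opening was steady at about 50 mm, just under the 52 mm given for both catches fully in. The load was 3.5–4 N downward with almost no side force. The carrier looked level and clear of the dock.
- **Bystanders:** the blue block, ring and jar looked unmoved in the last pictures.
- **Disagreements:** two estimates of the carrier's pose, from the foot plate and from the catches, differed by about 1 mm and 1°. On pinching, the arm was pushed about 1.3 mm sideways with a passing load of about 11 N sideways and 20 N upward, which I relieved before lifting.

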